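# Refit the inspection cover of a small gear case and lock it

### The job

Close up the open gear case: take the red cover plate (it has a black bar to hold it by), tuck one end tilted under the deep lip, the one with the yellow plunger, and let the other end down so that the plate lies flat on the ledges inside; then slide it fully home under the shallow lip at the opposite end. Finally press the yellow plunger all the way down so that its pin locks the cover. Leave the grease jar, the side cutters and the hex keys where they are.

Things in the scene. Friction and masses are not known exactly. Their poses are not given: they have to be found in the camera images.
- housing: Open-topped aluminium gear case, 155 x 103 x 68 mm, fixed to the bench. Origin at the centre of its underside, z up, x from the deep-lip end (robot side) to the shallow-lip end, y across. Clear inside 143 (x) x 91 (y) mm. A dark ledge 8 mm wide runs round the inside, its top at z = 50 mm. The side walls (inner faces y = +-45.5 mm, up to z = 68 mm) have no lip. Gears lie below the ledges.
- deep_lip (a point): Middle of the lower edge of the deep lip, the 5 mm thick shelf with the yellow plunger: it overhangs the ledge by 28 mm from the inner end wall (case x = -71.5 to -43.5 mm, z = 63 to 68 mm), leaving a slot 13 mm high above the ledge. The cover's end goes into this slot first, up to 28 mm deep. Axes as the case.
- shallow_lip (a point): Middle of the lower edge of the shallow lip at the opposite end: 9 mm overhang (case x = 62.5 to 71.5 mm), 5 mm thick, same 13 mm slot. The opening between the lips is 106 mm long, 18 mm shorter than the cover, so a flat cover does not go in, and its other end passes this lip only if it reaches at least 18 mm under the deep lip. Axes as the case.
- home (a point): Where the centre of the cover's bar (cover_grip) is with the cover on the ledges and fully home against the far inner wall: case x = 9.5, y = 0, z = 70 mm. With the cover pushed back against the wall under the deep lip its bar is at case x = -9.5 mm. Axes as the case.
- cover_grip (a point): Centre of the black bar on the red cover plate, 20 mm above the plate's underside. Axes of the plate, z out of its top. The plate is 124 (x) x 84 (y) x 6 (z) mm, about 0.25 kg, the same either way round; it starts flat on the bench, bar up. The bar stands at its centre: 12 mm thick in x, 50 mm long in y, 28 mm high, from the plate's top face to 34 mm above its underside.
- cover_end_a (a point): Middle of the plate's end edge at x = -62 mm, at half its thickness.
- cover_end_b (a point): Middle of the plate's other end edge at x = +62 mm, at half its thickness.
- lock_pin (a joint): Travel of the locking plunger in m: 0 raised, 0.0145 fully pressed. It slides straight down through the middle of the deep lip (case frame x = -58.5 mm, y = 0), stays where it is left and needs about 4 N to move. Its pin, 7 mm thick, drops behind the cover's end once the cover is home; if the cover is not home it strikes the plate after 10 mm.
- pin_top (a point): Centre of the top of the plunger's yellow head (18 mm across, 5 mm thick), about 22 mm above the lip's top when raised and 8 mm when fully pressed.
- grease_jar: White jar with a black lid, 56 mm across, 55 mm high, beside the gear case; bystander. Origin at the centre of its underside.
- side_cutters: Side cutters with red handles, 147 x 53 x 12 mm, lying at the front edge of the bench to the right of the gear case; bystander. Origin at the centre of their underside.
- hex_keys: Red folding hex key set, 100 x 31 x 22 mm, lying to the right of the cover; bystander. Origin at the centre of its underside.

How it is judged (in metres and radians):
On the way, in this order (a step that is already met when the one before it is completed fails the run):
1. one end of the tilted cover is tucked under the deep lip (((x of cover_end_a in the frame of housing between -0.075 and -0.0485 m and z of cover_end_a in the frame of housing between 0.048 and 0.062 m and y of cover_end_a in the frame of housing between -0.01 and 0.01 m and angle between cover_grip's own z axis and vertical above 0.08 rad) or (x of cover_end_b in the frame of housing between -0.075 and -0.0485 m and z of cover_end_b in the frame of housing between 0.048 and 0.062 m and y of cover_end_b in the frame of housing between -0.01 and 0.01 m and angle between cover_grip's own z axis and vertical above 0.08 rad))), for 0.1 s.
2. the cover lies flat inside the frame, below both lips (angle between cover_grip's own z axis and vertical below 0.06 rad and z of cover_grip in the frame of housing between 0.067 and 0.0765 m and x of cover_grip in the frame of housing above -0.012 m), for 0.05 s.
3. the cover is slid home under the shallow lip (angle between cover_grip's own z axis and vertical below 0.035 rad and x of cover_grip in the frame of housing above 0.006 m and z of cover_grip in the frame of housing below 0.0725 m), for 0.1 s.
4. the plunger is pressed fully down behind the cover (value of joint lock_pin above 0.0125 m), for 0.1 s.
At the end, for the whole second after the job is handed in: The cover lies flat (within 2 degrees) on the ledges of the gear case, fully home under the shallow lip (within 3.5 mm), and the plunger is pressed down to within 2 mm of its full travel behind the cover's end (all of step 3 and x of cover_grip in the frame of housing below 0.0125 m and y of cover_grip in the frame of housing between -0.007 and 0.007 m and z of cover_grip in the frame of housing above 0.067 m and value of joint lock_pin above 0.0125 m); the robot touches nothing.
It fails at once if the grease jar, the side cutters or the hex keys are moved by more than 25 mm (distance of any of grease_jar, side_cutters, hex_keys from where it was at the start of the episode above 0.025 m).
It also fails if it takes over 51 s, if anything falls off the work surface, if the arm or the gripper's body presses on something with over 40 N, if the wrist force passes 120 N, or if a joint passes its speed limit or range.

### The arm

A 7-joint arm with a two-finger parallel gripper is mounted at the origin on a cart in front of the work surface, level with it; the furniture and walls round the work are solid. World frame = base frame: x ahead of the robot, y to its left, z up, the work surface at z = 0. Lengths are in mm, angles in rad, forces in N, time in s.
With the tool pointing down it reaches from about 425 to 950 mm from the base axis. Payload 16.7 kg.
Tool frame: the origin (TCP) lies at the very end of the fingers, on their centre line; the grasp point (between the pads) lies 19 mm behind it; z points along the fingers, y is the line along which they close (so a half turn about z gives the same grasp; the last joint's range is limited). The gripper opens to 94 mm and grips with 3 to 60 N. Pads are 16 mm wide; open, the fingers measure 119 mm over their backs; the gripper's body (75 mm by 177 mm) begins 78 mm behind the grasp point.
Start: joints at [0.997, 0.426, 0.074, 1.606, -0.034, 1.111, -0.067], TCP at [278.159, -614.981, 205.467] pointing down, gripper open.
Joint ranges: [-2.85, 2.85], [-0.5, 2.14], [-1.23, 1.37], [0.21, 2.46], [-1.02, 4.16], [0.16, 2.05], [-2.73, 2.73]. Speed limits (rad/s): [1.89, 1.89, 2.39, 2.39, 3.01, 3.01, 3.01].

### API

Orientations are given as a unit quaternion [w, x, y, z].
In Python, from plant import readout, snapshot, get_calibration, hand_in, outline_of gives the robot as it stands. The module is installed in compiled form; this text tells all that it offers.
- The arm moves only by the tool arm_command, never from a script. Its argument "motion" is a list of rows, each an object of numbers: "rx", "ry", "rz": the turn, a rotation vector about the tool's x, y, z in rad; "dx", "dy", "dz": the shift along the tool's x, y, z in mm; "fingers": the finger opening in mm, from 0 to 94. In form: [{"rx": .., "ry": .., "rz": .., "dx": .., "dy": .., "dz": .., "fingers": ..}, ...]. A call has 1 to 10 rows; each row is the pose to reach, as a shift and turn from the pose commanded when the call began, along the tool's axes at that moment; what a row does not reach only later rows make up. A row lasts 1/8 s, in which the tool goes at most 62.5 mm and 10.7 degrees, less where a joint would pass 70% of its speed; a pose out of reach is approached as far as the arm can. A call with a gripper value outside its range is refused whole. The fingers move at their own pace and stop on an object; "newtons" is the grip in N (left out, the last holds). Time passes only in rows, so rows that repeat a pose let the fingers close. It gives the time, the measured TCP pose, the force, the opening and the grip force at its end, in the units of the state.
- readout.sense(): the state, without advancing time (a new reading comes with each control period).
- snapshot(name): name is "side" or "top"; returns (picture, depth): 480x640x3 uint8, blue, green, red; 480x640 float32, mm along the optical axis (not along the pixel's ray), 0 where there is no reading.
- get_calibration(name): a dict with "intrinsics" (3x3 intrinsics, pixels), "dist" ([k1, k2, p1, p2, k3] as OpenCV has them; the pictures are not rectified), "xyz" and "attitude" of the camera in the world. Camera axes: x right, y up, looking along -z (the intrinsics and any distortion apply to the point x, -y, -z); pixel columns grow to the right and rows downward; lengths in mm; the calibration is good to about 2 mm. A picture is of the moment at which its call begins. get_calibration takes no time and is no camera call.
- hand_in(): hands the job in; it is judged then, once.
Trained networks look in the newest picture that a camera, given by its name, has taken for a name from the list of things; names that differ only in an ending like _2 or _b are one class to them, and where a whole thing is asked for, a point or a joint stands for the part that bears it (a point fixed in the world has none). Each returns a list of dicts, best first, with "score" (0 to 1); they miss things now and then, are a little off and sometimes report something else, mostly with a low value. They report only what shows in the picture. A call takes as long as a camera call.
- outline_of(camera, query): "region" (480x640 bool, what is visible of it) and "box" ([centre column, centre row, width, height] in pixels, round what is visible of it).
The state is a dict: "time_s": time; "joint_pos": joint angles; "joint_velocities": joint speeds; "effort": joint torques, N m; "position": TCP position; "tool_rot": TCP orientation; "contact_force": force on the tool from outside, world axes, zero at the start; "torque": the same for the moment, N m; "finger_gap": finger opening in mm; "finger_force": force on a finger pad.
Only numpy, scipy, OpenCV 4.12 (cv2) and the standard library are available. Lean on these libraries where they do the work, as an engineer would, in place of code of your own. Each camera call takes 0.05 s, during which the arm holds its last target. There are 200 camera calls.

## Working session

There is one attempt and no reset: what is moved stays moved. The work goes in short steps, Python scripts to look and compute and a tool call to move; the robot and the scene stay as the last step left them, time stands still between calls to the robot, and variables do not carry over. Pictures are saved under pics/ and viewed, at most 10 in all, crops included, and the job is handed in when it is done.

Besides the shell and the picture viewer there is one more tool, called after "Request:" as name(argument=value, ...), one argument or row to a line, values as JSON. arm_command: Moves the arm, as the interface text tells. Its arguments: {"type":"object","properties":{"motion":{"type":"array","items":{"type":"object","properties":{"rx":{"type":"number"},"ry":{"type":"number"},"rz":{"type":"number"},"dx":{"type":"number"},"dy":{"type":"number"},"dz":{"type":"number"},"fingers":{"type":"number"}}}},"newtons":{"type":"number"}},"required":["motion"]}

```bash
mkdir -p pics
cat > h.py <<'E'
import numpy as np, cv2
from scipy.spatial.transform import Rotation as R
from plant import readout, snapshot, get_calibration, hand_in, outline_of
def q2R(q): return R.from_quat([q[1],q[2],q[3],q[0]]).as_matrix()
def cloud(name,depth):
    c=get_calibration(name);K=np.array(c["intrinsics"],float);d=np.array(c["dist"],float)
    v,u=np.mgrid[0:480,0:640]
    p=cv2.undistortPoints(np.stack([u,v],-1).reshape(-1,1,2).astype(np.float64),K,d).reshape(480,640,2)
    P=np.stack([p[...,0]*depth,-p[...,1]*depth,-depth],-1)
    W=P@q2R(c["attitude"]).T+np.array(c["xyz"]); W[depth<=0]=np.nan
    return W
def proj(name,X):
    c=get_calibration(name);K=np.array(c["intrinsics"],float);d=np.array(c["dist"],float)
    p=(np.atleast_2d(X)-np.array(c["xyz"]))@q2R(c["attitude"]); p=p*[1,-1,-1]
    return cv2.projectPoints(p.reshape(-1,1,3),np.zeros(3),np.zeros(3),K,d)[0].reshape(-1,2)
E
python3 - <<'E'
from h import *
s=readout.sense(); print({k:np.round(v,3) for k,v in s.items()})
for n in("top","side"):
    im,d=snapshot(n); cv2.imwrite(f"pics/{n}0.png",im); W=cloud(n,d); np.save(f"{n}0.npy",W)
    c=get_calibration(n); print(n,np.round(c["xyz"]),np.round(c["attitude"],3))
    for q in("housing","cover_grip","pin_top","lock_pin","grease_jar","side_cutters","hex_keys"):
        for r in outline_of(n,q)[:2]:
            m=r["region"]; P=W[m]; P=P[~np.isnan(P[:,0])]
            if r["score"]>.3 and len(P): 
                print(q,round(r["score"],2),np.round(r["box"]),len(P),np.round(np.percentile(P,[3,50,97],axis=0)).tolist())
                np.save(f"{n}_{q}.npy",m)
E
```

```text
{'time_s': np.float64(0.0), 'joint_pos': array([ 0.997,  0.427,  0.074,  1.607, -0.034,  1.111, -0.067]), 'joint_velocities': array([ 0.001, -0.   ,  0.001, -0.   , -0.   , -0.   ,  0.001]), 'effort': array([-0.0000e+00, -9.3582e+01,  3.6660e+00, -4.5420e+01, -4.9000e-02,
        2.0000e-02,  0.0000e+00]), 'position': array([ 277.99 , -614.639,  204.813]), 'tool_rot': array([-0.001,  0.978,  0.211, -0.   ]), 'contact_force': array([ 0.295, -0.286, -0.121]), 'torque': array([ 0.026, -0.009,  0.041]), 'finger_force': np.float64(0.0), 'finger_gap': np.float64(94.092)}
top [ 279.  -52. 1790.] [-0.698 -0.058  0.051  0.712]
housing 0.58 [184. 252.  56.  64.] 2109 [[481.0, 319.0, 4.0], [563.0, 389.0, 43.0], [639.0, 449.0, 75.0]]
cover_grip 0.56 [408. 252.  34.  37.] 1093 [[492.0, -328.0, -1.0], [546.0, -289.0, 8.0], [606.0, -250.0, 35.0]]
cover_grip 0.35 [145. 253.  25.  22.] 331 [[535.0, 481.0, 13.0], [558.0, 499.0, 53.0], [582.0, 528.0, 63.0]]
grease_jar 0.66 [146. 255.  21.  22.] 362 [[533.0, 481.0, 2.0], [557.0, 500.0, 52.0], [583.0, 529.0, 63.0]]
grease_jar 0.35 [407. 251.  29.  46.] 1170 [[493.0, -329.0, -2.0], [549.0, -289.0, 8.0], [612.0, -249.0, 34.0]]
side_cutters 0.81 [254. 271.  46.  21.] 325 [[472.0, 115.0, -3.0], [488.0, 182.0, 9.0], [533.0, 243.0, 19.0]]
hex_keys 0.64 [505. 249.  29.  21.] 300 [[521.0, -615.0, -1.0], [549.0, -576.0, 17.0], [575.0, -538.0, 30.0]]
side [-464.  309. 1219.] [-0.543 -0.211  0.302  0.754]
housing 0.62 [190. 279.  58.  54.] 1908 [[469.0, 323.0, 3.0], [548.0, 391.0, 45.0], [635.0, 458.0, 71.0]]
cover_grip 0.71 [384. 235.  33.  32.] 630 [[486.0, -325.0, 1.0], [539.0, -283.0, 7.0], [603.0, -246.0, 33.0]]
grease_jar 0.89 [148. 290.  23.  21.] 358 [[526.0, 485.0, 6.0], [539.0, 509.0, 46.0], [572.0, 533.0, 59.0]]
side_cutters 0.69 [257. 279.  37.  30.] 302 [[467.0, 117.0, -2.0], [482.0, 176.0, 8.0], [525.0, 239.0, 15.0]]
```

Run:
```python
from h import *
a=cv2.imread("pics/top0.png"); b=cv2.imread("pics/side0.png")
A=cv2.resize(a[200:300,130:280],None,fx=5,fy=5,interpolation=3)[:, :]; 
c1=cv2.resize(a[205:300,150:245],(400,400),interpolation=3); c2=cv2.resize(a[205:300,360:455],(400,400),interpolation=3)
cv2.imwrite("pics/v1.png",np.hstack([c1,c2]))
for n in("top","side"):
    W=np.load(f"{n}0.npy")
    for q,lo,hi in(("housing",55,85),("cover_grip",1,16),("cover_grip",22,45)):
        m=np.load(f"{n}_{q}.npy"); m=cv2.dilate(m.astype(np.uint8),np.ones((5,5)))>0
        P=W[m]; P=P[(P[:,2]>lo)&(P[:,2]<hi)]
        r=cv2.minAreaRect(P[:,:2].astype(np.float32)); print(n,q,lo,len(P),np.round(r[0],1),np.round(r[1],1),round(r[2],1),"med z",np.median(P[:,2]), "mean",P[:,:2].mean(0))
    # yellow
    im=a if n=="top" else b; hsv=cv2.cvtColor(im,cv2.COLOR_BGR2HSV)
    m=cv2.inRange(hsv,(20,120,100),(35,255,255))>0; v,u=np.nonzero(m)
    k=np.linalg.norm(W[...,:2]-[560,390],axis=-1)<130; mm=m&k; v,u=np.nonzero(mm); print("yellow",len(v),u.mean(),v.mean(),np.round(W[mm],0).tolist()[:40])
```

```text
top housing 55 805 [561.8 388.5] [157.2 108.4] 24.7 med z 67.71143781527326 mean [549.99516665 383.07884154]
top cover_grip 1 79 [564.7 514.9] [80.6 68.1] 88.9 med z 4.358304056601128 mean [562.11877457 507.99850678]
top cover_grip 22 66 [554.8 501.7] [41.6 54.9] 49.2 med z 37.85943736624586 mean [551.7281435  492.39876776]
yellow 255 179.9607843137255 251.12941176470588 [[595.0, 408.0, 29.0], [595.0, 406.0, 26.0], [596.0, 404.0, 23.0], [595.0, 399.0, 28.0], [595.0, 396.0, 28.0], [596.0, 394.0, 24.0], [593.0, 388.0, 36.0], [594.0, 387.0, 29.0], [593.0, 415.0, 25.0], [593.0, 412.0, 25.0], [592.0, 408.0, 30.0], [592.0, 405.0, 29.0], [591.0, 402.0, 31.0], [593.0, 400.0, 24.0], [592.0, 396.0, 28.0], [592.0, 394.0, 25.0], [592.0, 391.0, 27.0], [592.0, 388.0, 24.0], [591.0, 384.0, 30.0], [590.0, 379.0, 37.0], [588.0, 415.0, 36.0], [589.0, 415.0, 26.0], [588.0, 410.0, 34.0], [588.0, 406.0, 35.0], [587.0, 402.0, 41.0], [590.0, 404.0, 23.0], [588.0, 398.0, 33.0], [588.0, 396.0, 30.0], [587.0, 391.0, 36.0], [589.0, 391.0, 24.0], [588.0, 387.0, 29.0], [588.0, 384.0, 31.0], [588.0, 381.0, 28.0], [591.0, 382.0, 14.0], [586.0, 420.0, 28.0], [588.0, 419.0, 20.0], [587.0, 415.0, 25.0], [586.0, 411.0, 27.0], [585.0, 407.0, 31.0], [586.0, 405.0, 30.0]]
side housing 55 648 [554.3 393.1] [161.3 105.8] 24.0 med z 66.20794498208159 mean [537.32864849 385.3340777 ]
side cover_grip 1 647 [ 545.7 -288.4] [104.3 150. ] 86.2 med z 5.944660529665725 mean [ 540.68874021 -283.69509963]
side cover_grip 22 64 [ 546.  -285.3] [51.1 17.5] 88.2 med z 31.65086705355577 mean [ 544.81213116 -285.17896308]
yellow 0 nan nan []<stdin>:15: RuntimeWarning: Mean of empty slice.
  ret = ret.dtype.type(ret / rcount)
```

View pics/v1.png

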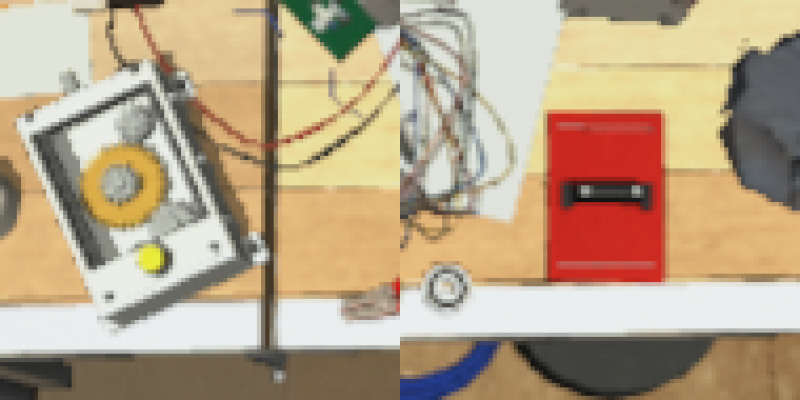

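View pics/side0.png

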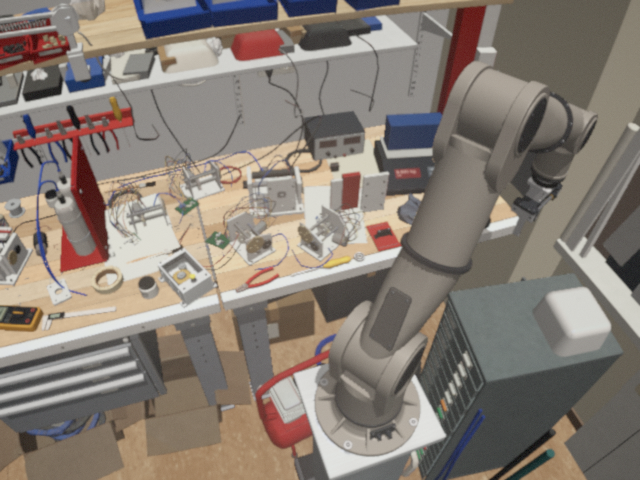

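```bash
cat >> h.py <<'E'
def ray(name,uv,z):
    c=get_calibration(name);K=np.array(c["intrinsics"],float);d=np.array(c["dist"],float)
    p=cv2.undistortPoints(np.asarray(uv,np.float64).reshape(-1,1,2),K,d).reshape(-1,2)
    D=np.c_[p[:,0],-p[:,1],-np.ones(len(p))]@q2R(c["attitude"]).T; o=np.array(c["xyz"])
    return (o+D*((z-o[2])/D[:,2])[:,None])[:,:2]
def yaw(a): return np.array([[np.cos(a),-np.sin(a)],[np.sin(a),np.cos(a)]])
E
python3 - <<'E'
from h import *
from scipy.optimize import minimize
a={n:cv2.imread(f"pics/{n}0.png") for n in("top","side")}
for n in a:
    W=np.load(f"{n}0.npy"); hsv=cv2.cvtColor(a[n],cv2.COLOR_BGR2HSV)
    red=((hsv[...,0]<8)|(hsv[...,0]>172))&(hsv[...,1]>150)&(hsv[...,2]>60)
    red&=np.linalg.norm(W[...,:2]-[546,-288],axis=-1)<95
    cs,_=cv2.findContours(red.astype(np.uint8),0,1); c=max(cs,key=cv2.contourArea).reshape(-1,2)
    r=cv2.minAreaRect(ray(n,c,6).astype(np.float32)); print(n,"cover",np.round(r[0],1),np.round(r[1],1),round(r[2],2))
    black=(hsv[...,2]<60)&(np.linalg.norm(W[...,:2]-[546,-288],axis=-1)<45); v,u=np.nonzero(black)
    if len(v): print(" bar",len(v),np.round(ray(n,np.c_[u,v],30).mean(0),1))
    near=np.linalg.norm(W[...,:2]-[555,390],axis=-1)<110
    ye=(hsv[...,0]>24)&(hsv[...,0]<34)&(hsv[...,1]>140)&(hsv[...,2]>150)&near; v,u=np.nonzero(ye)
    print(" pin px",len(v),u.mean() if len(u) else 0,v.mean() if len(v) else 0, np.round(ray(n,np.c_[u,v],89).mean(0),1) if len(v) else 0)
    g=cv2.GaussianBlur(a[n],(0,0),.6).astype(np.float32)
    lum=g.min(-1)  # white high, wood low (blue)
    xs,ys=np.meshgrid(np.arange(-90,91,1.5),np.arange(-64,65,1.5)); xs=xs.ravel();ys=ys.ravel()
    outer=(abs(xs)<77.5)&(abs(ys)<51.5); op=(xs>-43.5)&(xs<62.5)&(abs(ys)<45.5); rim=outer&~op
    pin=np.hypot(xs+58.5,ys)<16; out=~outer; ins=op&((xs<-30)|(xs>50)|(abs(ys)>36))
    # nuisance: use only narrow outside band
    out&=(abs(xs)<84)&(abs(ys)<58)
    def f(p):
        P=np.c_[xs,ys]@yaw(p[2]/57.3).T+p[:2]; uv=proj(n,np.c_[P,np.full(len(P),68.)]).astype(np.float32)
        s=cv2.remap(lum,uv[:,0],uv[:,1],1).ravel()
        s=np.minimum(s,210)
        return -(s[rim&~pin].mean()*2-s[out].mean()-s[ins].mean())
    best=min((minimize(f,[x0,390,t],method="Nelder-Mead",options=dict(initial_simplex=[[x0,390,t],[x0+6,390,t],[x0,396,t],[x0,390,t+4]])) for x0 in(552,558,564) for t in(22,26)),key=lambda r:r.fun)
    p=best.x; print(" housing",np.round(p,1),best.fun,"pin pred",np.round(yaw(p[2]/57.3)@[-58.5,0]+p[:2],1))
    for nm,z in(("h",68),):
        S=6;cx,cy=proj(n,[p[0],p[1],68])[0];x0,y0=int(cx)-32,int(cy)-32
        im=cv2.resize(a[n][y0:y0+64,x0:x0+64],None,fx=S,fy=S,interpolation=0)
        for X in([[-77.5,-51.5],[77.5,-51.5],[77.5,51.5],[-77.5,51.5]],[[-43.5,-45.5],[62.5,-45.5],[62.5,45.5],[-43.5,45.5]]):
            P=np.array(X)@yaw(p[2]/57.3).T+p[:2]; uv=(proj(n,np.c_[P,np.full(4,68.)])-[x0,y0]+.5)*S
            cv2.polylines(im,[uv.astype(np.int32)],True,(0,0,255) if X[0][0]<-70 else (255,0,0),1)
        a[n+"v"]=im if 0 else None; cv2.imwrite(f"pics/ov_{n}.png",im)
cv2.imwrite("pics/v2.png",np.hstack([cv2.imread("pics/ov_top.png"),cv2.imread("pics/ov_side.png")]))
E
```

```text
top cover [ 549.2 -291.3] [ 81.6 120.6] 87.88
 bar 64 [ 530.4 -276.7]
 pin px 26 185.6153846153846 266.15384615384613 [507.  363.3]
 housing [560.9 388.   24.2] -125.88005065917969 pin pred [507.6 364. ]Traceback (most recent call last):
  File "<stdin>", line 4, in <module>
RuntimeError: dictionary changed size during iteration
```

Run:
```python
from h import *
from scipy.optimize import minimize
n="side"; im0=cv2.imread("pics/side0.png")
W=np.load("side0.npy"); hsv=cv2.cvtColor(im0,cv2.COLOR_BGR2HSV)
red=((hsv[...,0]<8)|(hsv[...,0]>172))&(hsv[...,1]>150)&(hsv[...,2]>60)
red&=np.linalg.norm(W[...,:2]-[546,-288],axis=-1)<95
cs,_=cv2.findContours(red.astype(np.uint8),0,1); c=max(cs,key=cv2.contourArea).reshape(-1,2)
r=cv2.minAreaRect(ray(n,c,6).astype(np.float32)); print(n,"cover",np.round(r[0],1),np.round(r[1],1),round(r[2],2))
h=np.array([560.9,388]);Y=yaw(24.2/57.3)
uv=proj(n,[*(h+Y@[-58.5,0]),89])[0]; print("pin pred px",uv)
u,v=uv.astype(int); win=hsv[v-7:v+8,u-7:u+8]; k=(win[...,0]>22)&(win[...,0]<36)&(win[...,1]>110)
vv,uu=np.nonzero(k); print(len(vv), uu.mean()+u-7 if len(uu) else 0, vv.mean()+v-7 if len(vv) else 0)
if len(vv): print(ray(n,[[uu.mean()+u-7,vv.mean()+v-7]],87))
S=6; ims=[]
for n in("top","side"):
    a=cv2.imread(f"pics/{n}0.png"); cx,cy=proj(n,[*h,68])[0];x0,y0=int(cx)-32,int(cy)-32
    im=cv2.resize(a[y0:y0+64,x0:x0+64],None,fx=S,fy=S,interpolation=0)
    for X,z,col in(([[-77.5,-51.5],[77.5,-51.5],[77.5,51.5],[-77.5,51.5]],68.,(0,0,255)),([[-43.5,-45.5],[62.5,-45.5],[62.5,45.5],[-43.5,45.5]],68.,(255,0,0))):
        P=np.array(X)@Y.T+h; q=(proj(n,np.c_[P,np.full(4,z)])-[x0,y0]+.5)*S
        cv2.polylines(im,[q.astype(np.int32)],True,col,1)
    ims.append(im)
cv2.imwrite("pics/v2.png",np.hstack(ims))
```

```text
side cover [ 522.1 -287.1] [71.  33.5] 89.71
pin pred px [193.06098026 274.30528272]
13 191.23076923076923 275.84615384615387
[[505.02116312 370.36447149]]
```

View pics/v2.png

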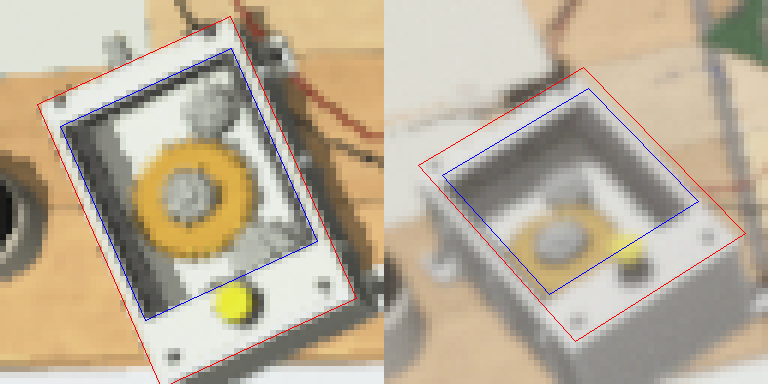

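```bash
cat >> h.py <<'E'
def target(x,y,z,yawdeg,tilt=0):
    """tool y along plate x at yaw; tilt>0: -x end down (deg)"""
    c,s=np.cos(np.radians(yawdeg)),np.sin(np.radians(yawdeg))
    M=np.array([[-s,c,0],[c,s,0],[0,0,-1.]]).T  # columns later
    M=np.column_stack([[-s,c,0],[c,s,0],[0,0,-1.]])@R.from_rotvec([-np.radians(tilt),0,0]).as_matrix()
    return np.array([x,y,z],float),M
def delta(T,cur=None):
    s=readout.sense(); p,M=(np.array(s["position"]),q2R(s["tool_rot"])) if cur is None else cur
    d=M.T@(T[0]-p); r=R.from_matrix(M.T@T[1]).as_rotvec()
    print("d",np.round(d,1),"r",np.round(r,3)); return d,r
E
python3 -c "
from h import *
delta(target(548,-289,120,-2.1))"
```

```text
d [ 380.2 -185.8   85.5] r [-0.    -0.    -1.109]
```

Request:
arm_command(
  motion=[
    {"dx": 380, "dy": -186, "dz": 85, "rz": -1.109},
    {"dx": 380, "dy": -186, "dz": 85, "rz": -1.109},
    {"dx": 380, "dy": -186, "dz": 85, "rz": -1.109},
    {"dx": 380, "dy": -186, "dz": 85, "rz": -1.109},
    {"dx": 380, "dy": -186, "dz": 85, "rz": -1.109},
    {"dx": 380, "dy": -186, "dz": 85, "rz": -1.109},
    {"dx": 380, "dy": -186, "dz": 85, "rz": -1.109},
    {"dx": 380, "dy": -186, "dz": 85, "rz": -1.109, "fingers": 70},
    {"dx": 380, "dy": -186, "dz": 85, "rz": -1.109, "fingers": 70},
    {"dx": 380, "dy": -186, "dz": 85, "rz": -1.109, "fingers": 70},
  ],
  newtons=40,
)

```text
invalid input at $.motion[0]: expected keys rx, ry, rz, dx, dy, dz, fingers
```

Request:
arm_command(
  motion=[
    {"rx": 0, "ry": 0, "rz": -1.109, "dx": 380, "dy": -186, "dz": 85, "fingers": 60},
    {"rx": 0, "ry": 0, "rz": -1.109, "dx": 380, "dy": -186, "dz": 85, "fingers": 60},
    {"rx": 0, "ry": 0, "rz": -1.109, "dx": 380, "dy": -186, "dz": 85, "fingers": 60},
    {"rx": 0, "ry": 0, "rz": -1.109, "dx": 380, "dy": -186, "dz": 85, "fingers": 60},
    {"rx": 0, "ry": 0, "rz": -1.109, "dx": 380, "dy": -186, "dz": 85, "fingers": 60},
    {"rx": 0, "ry": 0, "rz": -1.109, "dx": 380, "dy": -186, "dz": 85, "fingers": 60},
    {"rx": 0, "ry": 0, "rz": -1.109, "dx": 380, "dy": -186, "dz": 85, "fingers": 60},
    {"rx": 0, "ry": 0, "rz": -1.109, "dx": 380, "dy": -186, "dz": 85, "fingers": 60},
    {"rx": 0, "ry": 0, "rz": -1.109, "dx": 380, "dy": -186, "dz": 85, "fingers": 60},
    {"rx": 0, "ry": 0, "rz": -1.109, "dx": 380, "dy": -186, "dz": 85, "fingers": 60},
  ],
  newtons=40,
)

```text
time_s: 2.05
position: [546.9, -290.5, 120.7]
tool_rot: [0.0, 0.721, 0.693, -0.0]
contact_force: [-0.3, -0.0, -0.2]
finger_gap: 60.2
finger_force: 0.0
```

Request:
arm_command(
  motion=[
    {"rx": 0, "ry": 0, "rz": 0, "dx": 1, "dy": 1, "dz": 55, "fingers": 60},
    {"rx": 0, "ry": 0, "rz": 0, "dx": 1, "dy": 1, "dz": 85, "fingers": 60},
    {"rx": 0, "ry": 0, "rz": 0, "dx": 1, "dy": 1, "dz": 100, "fingers": 60},
    {"rx": 0, "ry": 0, "rz": 0, "dx": 1, "dy": 1, "dz": 108, "fingers": 60},
    {"rx": 0, "ry": 0, "rz": 0, "dx": 1, "dy": 1, "dz": 109, "fingers": 60},
  ],
)

```text
time_s: 2.68
position: [549.0, -288.4, 12.0]
tool_rot: [0.0, 0.72, 0.694, 0.0]
contact_force: [0.5, 0.3, 0.7]
finger_gap: 60.3
finger_force: 0.0
```

Run:
```python
from h import *
s=readout.sense(); print(np.round(s["position"],1),np.round(s["contact_force"],1))
ims=[]
for n in("top","side"):
    a,d=snapshot(n); p=np.array(s["position"]); M=q2R(s["tool_rot"]); cx,cy=proj(n,p)[0];x0,y0=int(cx)-32,int(cy)-32
    im=cv2.resize(a[y0:y0+64,x0:x0+64],None,fx=6,fy=6,interpolation=0)
    for q in(p,p+M@[0,30,0],p+M@[0,-30,0]):
        u=((proj(n,q)[0]-[x0,y0]+.5)*6).astype(int); cv2.circle(im,tuple(map(int,u)),4,(0,255,0),1)
    ims.append(im)
cv2.imwrite("pics/v3.png",np.hstack(ims))
```

```text
[ 549.  -288.4   12. ] [0.5 0.3 0.7]
```

View pics/v3.png

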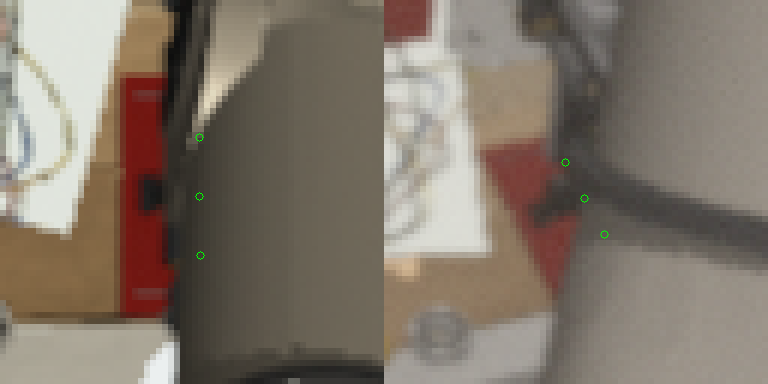

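Request:
arm_command(
  motion=[
    {"rx": 0, "ry": 0, "rz": 0, "dx": 0, "dy": 0, "dz": 1, "fingers": 0},
    {"rx": 0, "ry": 0, "rz": 0, "dx": 0, "dy": 0, "dz": 1, "fingers": 0},
    {"rx": 0, "ry": 0, "rz": 0, "dx": 0, "dy": 0, "dz": 1, "fingers": 0},
    {"rx": 0, "ry": 0, "rz": 0, "dx": 0, "dy": 0, "dz": 1, "fingers": 0},
    {"rx": 0, "ry": 0, "rz": 0, "dx": 0, "dy": 0, "dz": 1, "fingers": 0},
    {"rx": 0, "ry": 0, "rz": 0, "dx": 0, "dy": 0, "dz": 1, "fingers": 0},
  ],
  newtons=50,
)

```text
time_s: 3.52
position: [548.7, -287.9, 10.5]
tool_rot: [-0.0, 0.72, 0.694, -0.0]
contact_force: [-1.1, 0.3, 1.0]
finger_gap: 11.4
finger_force: 50.0
```

Request:
arm_command(
  motion=[
    {"rx": 0, "ry": 0, "rz": 0, "dx": 0, "dy": 0, "dz": -20, "fingers": 0},
    {"rx": 0, "ry": 0, "rz": 0, "dx": 0, "dy": 0, "dz": -60, "fingers": 0},
    {"rx": 0, "ry": 0, "rz": 0, "dx": 0, "dy": 0, "dz": -120, "fingers": 0},
    {"rx": 0, "ry": 0, "rz": 0, "dx": 0, "dy": 0, "dz": -180, "fingers": 0},
    {"rx": 0, "ry": 0, "rz": 0, "dx": 0, "dy": 0, "dz": -180, "fingers": 0},
  ],
)

```text
time_s: 4.15
position: [551.1, -288.8, 196.8]
tool_rot: [0.004, 0.72, 0.694, 0.002]
contact_force: [0.1, -0.5, -3.6]
finger_gap: 11.6
finger_force: 50.0
```

Run:
```python
from h import *
s=readout.sense(); print(s["time_s"],np.round(s["position"],1),np.round(s["contact_force"],1))
W=np.load("top0.npy")
for y in range(-350,500,50):
    k=(W[...,0]>430)&(W[...,0]<680)&(W[...,1]>y)&(W[...,1]<y+50)
    print(y,np.round(np.nanpercentile(W[k][:,2],[50,99.5])),end=" ")
H=np.array([560.4,391.4]);Y=yaw(np.radians(24.2))
def plate(bx,uz,th,yw=24.2):
    "end a lower corner at case (bx, uz), tilt th deg -> TCP target (10.5 above underside centre)"
    t=np.radians(th); c=np.array([bx+62*np.cos(t)-10.5*np.sin(t), uz+62*np.sin(t)+10.5*np.cos(t)])
    return target(*(H+Y@[c[0],0]),c[1],yw,th)
delta(plate(-35,120,12))
```

```text
4.15 [ 551.1 -288.8  196.8] [ 0.1 -0.5 -3.6]
-350 [  3. 173.] -300 [ 4. 82.] -250 [  5. 131.] -200 [ 10. 131.] -150 [ 13. 123.] -100 [10. 90.] -50 [  4. 114.] 0 [ 0. 55.] 50 [ 0. 85.] 100 [  3. 109.] 150 [  5. 114.] 200 [ 1. 40.] 250 [-1. 25.] 300 [-0. 76.] 350 [14. 94.] 400 [ 9. 76.] 450 [ 0. 71.] d [690.7   4.6  51.3] r [-0.199  0.053 -0.457]
```

Request:
arm_command(
  motion=[
    {"rx": 0, "ry": 0, "rz": 0, "dx": 50, "dy": -2, "dz": 0, "fingers": 0},
    {"rx": 0, "ry": 0, "rz": -0.06, "dx": 112, "dy": -2, "dz": 0, "fingers": 0},
    {"rx": 0, "ry": 0, "rz": -0.12, "dx": 174, "dy": -2, "dz": 0, "fingers": 0},
    {"rx": 0, "ry": 0, "rz": -0.18, "dx": 236, "dy": -2, "dz": 0, "fingers": 0},
    {"rx": 0, "ry": 0, "rz": -0.24, "dx": 298, "dy": -2, "dz": 0, "fingers": 0},
    {"rx": 0, "ry": 0, "rz": -0.3, "dx": 360, "dy": -2, "dz": 0, "fingers": 0},
    {"rx": 0, "ry": 0, "rz": -0.36, "dx": 422, "dy": -2, "dz": 0, "fingers": 0},
    {"rx": 0, "ry": 0, "rz": -0.42, "dx": 484, "dy": -2, "dz": 0, "fingers": 0},
    {"rx": 0, "ry": 0, "rz": -0.46, "dx": 540, "dy": 0, "dz": 0, "fingers": 0},
    {"rx": 0, "ry": 0, "rz": -0.46, "dx": 580, "dy": 0, "dz": 0, "fingers": 0},
  ],
)

```text
time_s: 5.4
position: [569.3, 294.2, 190.1]
tool_rot: [-0.001, 0.542, 0.84, -0.0]
contact_force: [0.8, 0.3, -3.4]
finger_gap: 11.9
finger_force: 50.0
```

```bash
cat >> h.py <<'E'
H=np.array([560.4,391.4]);YW=24.2
def plate(bx,uz,th,yw=None):
    "end a lower corner at case (bx, uz), tilt th deg -> TCP target (10.5 above underside centre)"
    t=np.radians(th); c=np.array([bx+62*np.cos(t)-10.5*np.sin(t), uz+62*np.sin(t)+10.5*np.cos(t)])
    return target(*(H+yaw(np.radians(YW))@[c[0],0]),c[1],YW,th)
E
python3 - <<'E'
from h import *
s=readout.sense(); print(s["time_s"],np.round(s["position"],1),np.round(s["contact_force"],1))
delta(plate(-35,140,12))
E
```

```text
5.4 [569.3 294.2 190.1] [ 0.8  0.3 -3.4]
d [92.2 55.5 27. ] r [-0.21  -0.001  0.003]
```

Request:
arm_command(
  motion=[
    {"rx": -0.05, "ry": 0, "rz": 0, "dx": 45, "dy": 27, "dz": 5, "fingers": 0},
    {"rx": -0.12, "ry": 0, "rz": 0, "dx": 75, "dy": 45, "dz": 15, "fingers": 0},
    {"rx": -0.21, "ry": 0, "rz": 0.003, "dx": 92, "dy": 55, "dz": 25, "fingers": 0},
    {"rx": -0.21, "ry": 0, "rz": 0.003, "dx": 92, "dy": 55, "dz": 27, "fingers": 0},
    {"rx": -0.21, "ry": 0, "rz": 0.003, "dx": 92, "dy": 55, "dz": 27, "fingers": 0},
  ],
)

```text
time_s: 6.02
position: [582.9, 397.0, 163.5]
tool_rot: [0.057, 0.542, 0.834, 0.087]
contact_force: [0.0, -0.1, -3.0]
finger_gap: 11.7
finger_force: 50.0
```

Run:
```python
from h import *
s=readout.sense(); print(s["time_s"],np.round(s["position"],1),np.round(s["contact_force"],1))
p=np.array(s["position"]);M=q2R(s["tool_rot"]);ims=[]
# plate corners predicted: tool x=plate y, tool y=plate x, underside at +10.5 tool z, top at 4.5
C=np.array([p+M@[sy*42,sx*62,4.5] for sx,sy in((-1,-1),(1,-1),(1,1),(-1,1))])
for n in("top","side"):
    a,d=snapshot(n); cv2.imwrite(f"pics/{n}1.png",a); np.save(n+"1.npy",d); cx,cy=proj(n,p)[0];x0,y0=int(cx)-32,int(cy)-32
    im=cv2.resize(a[y0:y0+64,x0:x0+64],None,fx=6,fy=6,interpolation=0)
    cv2.polylines(im,[((proj(n,C)-[x0,y0]+.5)*6).astype(np.int32)],True,(0,255,0),1)
    ims.append(im)
cv2.imwrite("pics/v4.png",np.hstack(ims))
delta(plate(-35,75,12))
```

```text
6.025 [582.9 397.  163.5] [ 0.  -0.1 -3. ]
d [  4.4 -13.7  64.3] r [-0.     0.001 -0.004]
```

View pics/v4.png

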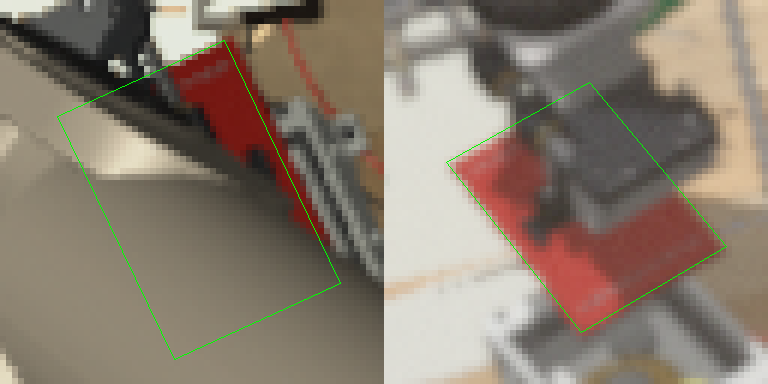

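Run:
```python
from h import *
from scipy.optimize import minimize
n="side"; a=cv2.imread("pics/side0.png"); lum=cv2.GaussianBlur(a,(0,0),.6).astype(np.float32).min(-1)
xs,ys=[v.ravel() for v in np.meshgrid(np.arange(-90,91,1.5),np.arange(-64,65,1.5))]
outer=(abs(xs)<77.5)&(abs(ys)<51.5); op=(xs>-43.5)&(xs<62.5)&(abs(ys)<45.5); rim=outer&~op
pin=(np.hypot(xs+58.5,ys)<16)|(np.hypot(xs+40,ys)<20); out=~outer&(abs(xs)<84)&(abs(ys)<58); ins=op&((xs>50)|(abs(ys)>36))&(xs>-20)
def f(p):
    P=np.c_[xs,ys]@yaw(p[2]/57.3).T+p[:2]; uv=proj(n,np.c_[P,np.full(len(P),68.)]).astype(np.float32)
    s=np.minimum(cv2.remap(lum,uv[:,0],uv[:,1],1).ravel(),210)
    return -(s[rim&~pin].mean()*2-s[out].mean()-s[ins].mean())
for x0,t in((556,23),(562,25)):
    r=minimize(f,[x0,390,t],method="Nelder-Mead",options=dict(initial_simplex=[[x0,390,t],[x0+6,390,t],[x0,398,t],[x0,390,t+4]])); print("housing side",np.round(r.x,1),r.fun)
# plate held: fit shift (tool x,tool y,rz) by red contrast
s=readout.sense(); p=np.array(s["position"]);M=q2R(s["tool_rot"])
for n in("top","side"):
    a=cv2.GaussianBlur(cv2.imread(f"pics/{n}1.png"),(0,0),.6).astype(np.float32)
    redn=np.clip((a[...,2]-np.maximum(a[...,0],a[...,1]))/(a[...,2]+1),0,.4)
    X,Y=[v.ravel() for v in np.meshgrid(np.arange(-54,55,1.5),np.arange(-74,75,1.5))]
    inn=(abs(X)<42)&(abs(Y)<62)
    if n=="top": k=(X<-25)&(Y>-20)   # visible edge only (right)
    else: k=np.ones(len(X),bool)
    def g(q):
        c,sn=np.cos(q[2]/57.3),np.sin(q[2]/57.3)
        Q=np.c_[q[0]+c*X-sn*Y,q[1]+sn*X+c*Y,np.full(len(X),4.5)]@M.T+p
        uv=proj(n,Q).astype(np.float32); v=cv2.remap(redn,uv[:,0],uv[:,1],1).ravel()
        return -(v[k&inn].mean()-v[k&~inn].mean())
    r=minimize(g,[0,0,0],method="Nelder-Mead",options=dict(initial_simplex=[[0,0,0],[5,0,0],[0,5,0],[0,0,3]])); print("plate",n,np.round(r.x,2),r.fun)
```

```text
housing side [553.5 391.5  24.6] -100.8935546875
housing side [553.4 391.5  24.6] -100.89762878417969
plate top [-7.38  0.59 -1.47] -0.298991322517395
plate side [ 4.47 -5.35 -1.07] -0.2004145085811615
```

```bash
sed -i 's/^H=.*/H=np.array([559.3,391.3]);YW=24.3/' h.py
python3 - <<'E'
from h import *
delta(plate(-34,76,12))
E
```

```text
d [  4.8 -13.5  63.3] r [-0.     0.001 -0.006]
```

Request:
arm_command(
  motion=[
    {"rx": 0, "ry": 0, "rz": -0.006, "dx": 3, "dy": -6, "dz": 25, "fingers": 0},
    {"rx": 0, "ry": 0, "rz": -0.006, "dx": 4, "dy": -12, "dz": 50, "fingers": 0},
    {"rx": 0, "ry": 0, "rz": -0.006, "dx": 4, "dy": -13, "dz": 62, "fingers": 0},
    {"rx": 0, "ry": 0, "rz": -0.006, "dx": 4, "dy": -13, "dz": 63, "fingers": 0},
    {"rx": 0, "ry": 0, "rz": -0.006, "dx": 4, "dy": -13, "dz": 63, "fingers": 0},
    {"rx": 0, "ry": 0, "rz": -0.006, "dx": 4, "dy": -13, "dz": 63, "fingers": 0},
  ],
)

```text
time_s: 6.88
position: [581.9, 402.2, 100.2]
tool_rot: [0.057, 0.539, 0.836, 0.088]
contact_force: [-0.1, 0.6, -3.4]
finger_gap: 11.5
finger_force: 50.0
```

Run:
```python
from h import *
s=readout.sense(); print(s["time_s"],np.round(s["position"],1),np.round(s["contact_force"],1))
p=np.array(s["position"]);M=q2R(s["tool_rot"])
C=np.array([p+M@[sy*42,sx*62,4.5] for sx,sy in((-1,-1),(1,-1),(1,1),(-1,1))])
Hc=np.array([[-77.5,-51.5],[77.5,-51.5],[77.5,51.5],[-77.5,51.5]])@yaw(np.radians(YW)).T+H
n="side"; a,d=snapshot(n); cv2.imwrite("pics/side2.png",a); cx,cy=proj(n,p)[0];x0,y0=int(cx)-36,int(cy)-25
im=cv2.resize(a[y0:y0+60,x0:x0+75],None,fx=10,fy=10,interpolation=0)
f=lambda X:[((proj(n,X)-[x0,y0]+.5)*10).astype(np.int32)]
cv2.polylines(im,f(C),True,(0,255,0),1); cv2.polylines(im,f(np.c_[Hc,np.full(4,68.)]),True,(255,0,0),1)
cv2.imwrite("pics/v5.png",im)
delta(plate(-34,76,12))
```

```text
6.875 [581.9 402.2 100.2] [-0.1  0.6 -3.4]
d [-0.6 -0.7  0.8] r [0.002 0.    0.002]
```

View pics/v5.png

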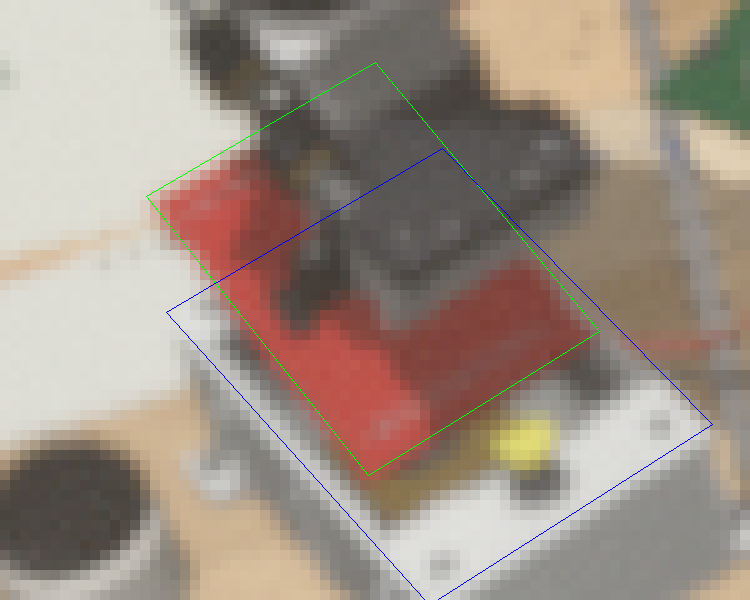

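Run:
```python
from h import *
n="side"; a=cv2.imread("pics/side2.png").astype(np.float32)
s=readout.sense(); p=np.array(s["position"]);M=q2R(s["tool_rot"]); Y=yaw(np.radians(YW))
mn=cv2.GaussianBlur(a,(0,0),.5).min(-1); rd=a[...,2]-np.maximum(a[...,0],a[...,1])
def samp(img,P): 
    uv=proj(n,P).astype(np.float32); return cv2.remap(img,uv[:,0],uv[:,1],1).ravel()
def prof(img,fn,ts,ws): return np.array([np.mean(samp(img,np.array([fn(t,w) for w in ws]))) for t in ts])
rim=lambda x,y:[*(H+Y@[x,y]),68.]
def edge(ts,v): g=np.gradient(v); i=np.argmax(abs(g)); w=abs(g[max(0,i-4):i+5]); return round(float((ts[max(0,i-4):i+5]*w).sum()/w.sum()),1)
for lab,rng,ws,fn in(("lip outer x(-77.5)",(-92,-66),[-40,-32,-24,24,32,40],lambda t,w:rim(t,w)),("lip inner x(-43.5)",(-58,-34),[30,36],lambda t,w:rim(t,w)),
  ("y+ (51.5)",(42,64),[-70,-50,-40,-30,-20],lambda t,w:rim(w,t)),("y- (-51.5)",(-64,-44),[-72,-68,-60,-50],lambda t,w:rim(w,t))):
    ts=np.arange(*rng,1.); v=prof(mn,fn,ts,ws); print(lab,edge(ts,v),np.round(v[::2]).astype(int))
pl=lambda X,Yy,z:p+M@[X,Yy,z]
for lab,rng,ws,fn in(("plate +y edge(42)",(30,56),[-55,-45,-35,-25,0,20,40],lambda t,w:pl(t,w,4.5)),("plate -y edge(-42)",(-56,-30),[-58,-50,-40],lambda t,w:pl(t,w,4.5)),("plate end a lower(-62)",(-76,-50),[-30,-15,0,15,30],lambda t,w:pl(w,t,7.5))):
    ts=np.arange(*rng,1.); v=prof(rd,fn,ts,ws); print(lab,edge(ts,v),np.round(v[::2]).astype(int))
```

```text
lip outer x(-77.5) -81.8 [140 140 142 148 159 174 190 204 211 213 211 208 205]
lip inner x(-43.5) -44.1 [218 219 217 213 205 188 166 141 115  95  87  82]
y+ (51.5) 54.4 [138 152 172 190 194 186 167 146 134 130 129]
y- (-51.5) -50.8 [111 111 108 104 104 114 134 160 184 197]
plate +y edge(42) 43.1 [ 89  94 100 103 101  91  69  41  18   6   2   1   0]
plate -y edge(-42) -39.7 [17 17 18 17 16 15 16 22 34 47 56 58 58]
plate end a lower(-62) -62.1 [10 11 11 12 13 17 27 42 57 66 69 67 62]
```

Run:
```python
from h import *
for b,u,t in((-37,70,12),(-37,60,12),(-37,53,12),(-46,53,12),(-54,52.5,11)): delta(plate(b,u,t))
```

```text
d [-0.6 -4.9  6.1] r [0.002 0.    0.002]
d [-0.6 -7.  15.8] r [0.002 0.    0.002]
d [-0.6 -8.4 22.7] r [0.002 0.    0.002]
d [ -0.6 -17.2  20.8] r [0.002 0.    0.002]
d [ -0.6 -25.   20.7] r [0.019 0.    0.002]
```

Request:
arm_command(
  motion=[
    {"rx": 0, "ry": 0, "rz": 0, "dx": -0.5, "dy": -5, "dz": 6, "fingers": 0},
    {"rx": 0, "ry": 0, "rz": 0, "dx": -0.5, "dy": -7, "dz": 13, "fingers": 0},
    {"rx": 0, "ry": 0, "rz": 0, "dx": -0.5, "dy": -8, "dz": 19, "fingers": 0},
    {"rx": 0, "ry": 0, "rz": 0, "dx": -0.5, "dy": -8.5, "dz": 22.5, "fingers": 0},
    {"rx": 0, "ry": 0, "rz": 0, "dx": -0.5, "dy": -8.5, "dz": 22.5, "fingers": 0},
    {"rx": 0, "ry": 0, "rz": 0, "dx": -0.5, "dy": -8.5, "dz": 22.5, "fingers": 0},
  ],
)

```text
time_s: 7.68
position: [578.4, 400.2, 75.6]
tool_rot: [0.057, 0.539, 0.836, 0.088]
contact_force: [-0.2, -0.4, -2.3]
finger_gap: 11.4
finger_force: 50.0
```

Run:
```python
from h import *
s=readout.sense(); print(s["time_s"],np.round(s["position"],1),np.round(s["contact_force"],1),np.round(s["torque"],2))
for b,u,t in((-37,53,12),(-42,53,12),(-48,53,12),(-54,52.5,11),(-60,51.5,10.5),(-66,51,10)): delta(plate(b,u,t))
```

```text
7.675 [578.4 400.2  75.6] [-0.2 -0.4 -2.3] [-0.14  0.22 -0.02]
d [-0.2  0.5 -0.5] r [0.001 0.    0.002]
d [-0.2 -4.4 -1.5] r [0.001 0.    0.002]
d [ -0.2 -10.2  -2.8] r [0.001 0.    0.002]
d [ -0.2 -16.   -2.5] r [0.018 0.    0.002]
d [ -0.2 -22.   -2.2] r [0.027 0.    0.002]
d [ -0.2 -27.9  -2.4] r [0.036 0.    0.002]
```

Request:
arm_command(
  motion=[
    {"rx": 0, "ry": 0, "rz": 0, "dx": 0, "dy": -4.5, "dz": -1.5, "fingers": 0},
    {"rx": 0, "ry": 0, "rz": 0, "dx": 0, "dy": -10, "dz": -2.8, "fingers": 0},
    {"rx": 0.018, "ry": 0, "rz": 0, "dx": 0, "dy": -16, "dz": -2.5, "fingers": 0},
    {"rx": 0.018, "ry": 0, "rz": 0, "dx": 0, "dy": -16, "dz": -2.5, "fingers": 0},
    {"rx": 0.018, "ry": 0, "rz": 0, "dx": 0, "dy": -16, "dz": -2.5, "fingers": 0},
  ],
)

```text
time_s: 8.3
position: [563.8, 393.3, 74.5]
tool_rot: [0.052, 0.539, 0.837, 0.08]
contact_force: [-0.3, 0.3, -2.3]
finger_gap: 11.7
finger_force: 50.0
```

Run:
```python
from h import *
s=readout.sense(); print(s["time_s"],np.round(s["position"],1),np.round(s["contact_force"],1),np.round(s["torque"],2))
for b,u,t in((-54,52.5,11),(-60,51.5,10.5),(-66,51,10),(-67,51,10)): delta(plate(b,u,t))
```

```text
8.3 [563.8 393.3  74.5] [-0.3  0.3 -2.3] [-0.14  0.11 -0.  ]
d [-0.  -0.  -0.1] r [0.    0.001 0.002]
d [ 0.  -6.   0.3] r [0.009 0.001 0.002]
d [  0.  -11.9   0.2] r [0.018 0.001 0.002]
d [  0.  -12.9  -0. ] r [0.018 0.001 0.002]
```

Request:
arm_command(
  motion=[
    {"rx": 0.009, "ry": 0, "rz": 0, "dx": 0, "dy": -6, "dz": 0.2, "fingers": 0},
    {"rx": 0.018, "ry": 0, "rz": 0, "dx": 0, "dy": -12, "dz": 0.2, "fingers": 0},
    {"rx": 0.018, "ry": 0, "rz": 0, "dx": 0, "dy": -12.5, "dz": 0.2, "fingers": 0},
    {"rx": 0.018, "ry": 0, "rz": 0, "dx": 0, "dy": -12.5, "dz": 0.2, "fingers": 0},
  ],
)

```text
time_s: 8.8
position: [552.5, 388.3, 72.0]
tool_rot: [0.047, 0.54, 0.837, 0.073]
contact_force: [0.7, -0.8, -2.6]
finger_gap: 12.2
finger_force: 50.0
```

Run:
```python
from h import *
s=readout.sense(); print(s["time_s"],np.round(s["position"],1),np.round(s["contact_force"],1),np.round(s["torque"],2))
for b,u,t in((-66.5,51,10),(-66.5,51,7.5),(-66.5,51,5),(-66.5,51,2.5),(-66.5,51,0)): delta(plate(b,u,t))
```

```text
8.8 [552.5 388.3  72. ] [ 0.7 -0.8 -2.6] [-0.14  0.12 -0.03]
d [-0.   0.2 -0.1] r [-0.     0.001  0.002]
d [-0.   0.6  2.6] r [0.043 0.001 0.002]
d [-0.   0.9  5.3] r [0.087 0.001 0.002]
d [-0.   1.   8.1] r [0.131 0.001 0.002]
d [-0.   1.1 10.8] r [0.174 0.001 0.002]
```

Request:
arm_command(
  motion=[
    {"rx": 0.043, "ry": 0, "rz": 0, "dx": 0, "dy": 0.6, "dz": 2.6, "fingers": 0},
    {"rx": 0.087, "ry": 0, "rz": 0, "dx": 0, "dy": 0.9, "dz": 5.3, "fingers": 0},
    {"rx": 0.12, "ry": 0, "rz": 0, "dx": 0, "dy": 1, "dz": 7.4, "fingers": 0},
    {"rx": 0.12, "ry": 0, "rz": 0, "dx": 0, "dy": 1, "dz": 7.4, "fingers": 0},
  ],
)

```text
time_s: 9.3
position: [555.0, 389.3, 64.5]
tool_rot: [0.015, 0.542, 0.84, 0.023]
contact_force: [0.4, -0.5, -1.7]
finger_gap: 11.7
finger_force: 50.0
```

Run:
```python
from h import *
s=readout.sense(); print(s["time_s"],np.round(s["position"],1),np.round(s["contact_force"],1),np.round(s["torque"],2))
for b,u,t in((-66.5,51,3.1),(-66.5,51,0),(-66.5,50,0)): delta(plate(b,u,t))
```

```text
9.3 [555.  389.3  64.5] [ 0.4 -0.5 -1.7] [-0.08 -0.02 -0.04]
d [ 0.1 -0.4 -0.4] r [-0.     0.001  0.001]
d [0.1 0.1 3. ] r [0.054 0.001 0.001]
d [0.1 0.  4. ] r [0.054 0.001 0.001]
```

Request:
arm_command(
  motion=[
    {"rx": 0.03, "ry": 0, "rz": 0, "dx": 0, "dy": 0, "dz": 1.7, "fingers": 0},
    {"rx": 0.054, "ry": 0, "rz": 0, "dx": 0, "dy": 0, "dz": 3, "fingers": 0},
    {"rx": 0.054, "ry": 0, "rz": 0, "dx": 0, "dy": 0, "dz": 4, "fingers": 0},
    {"rx": 0.054, "ry": 0, "rz": 0, "dx": 0, "dy": 0, "dz": 4.5, "fingers": 0},
    {"rx": 0.054, "ry": 0, "rz": 0, "dx": 0, "dy": 0, "dz": 4.5, "fingers": 0},
  ],
)

```text
time_s: 9.93
position: [554.8, 389.3, 60.5]
tool_rot: [0.001, 0.542, 0.841, -0.0]
contact_force: [1.6, 0.7, -1.9]
finger_gap: 11.6
finger_force: 50.0
```

Run:
```python
from h import *
s=readout.sense(); print(s["time_s"],np.round(s["position"],1),np.round(s["contact_force"],1),np.round(s["torque"],2))
for b,u,t in((-66.5,50,0),(-52.5,50,0)): delta(plate(b,u,t))
```

```text
9.925 [554.8 389.3  60.5] [ 1.6  0.7 -1.9] [ 0.06 -0.26 -0.05]
d [-0.1  0.4  0. ] r [0.001 0.001 0.002]
d [-0.1 14.4  0. ] r [0.001 0.001 0.002]
```

Request:
arm_command(
  motion=[
    {"rx": 0, "ry": 0, "rz": 0, "dx": 0, "dy": 3, "dz": 0.3, "fingers": 0},
    {"rx": 0, "ry": 0, "rz": 0, "dx": 0, "dy": 6, "dz": 0.3, "fingers": 0},
    {"rx": 0, "ry": 0, "rz": 0, "dx": 0, "dy": 9, "dz": 0.3, "fingers": 0},
    {"rx": 0, "ry": 0, "rz": 0, "dx": 0, "dy": 11, "dz": 0.3, "fingers": 0},
    {"rx": 0, "ry": 0, "rz": 0, "dx": 0, "dy": 12, "dz": 0.3, "fingers": 0},
    {"rx": 0, "ry": 0, "rz": 0, "dx": 0, "dy": 12, "dz": 0.3, "fingers": 0},
  ],
)

```text
time_s: 10.68
position: [564.8, 394.4, 60.5]
tool_rot: [0.0, 0.541, 0.841, -0.001]
contact_force: [-5.8, -2.5, 6.3]
finger_gap: 11.6
finger_force: 50.0
```

Request:
arm_command(
  motion=[
    {"rx": 0, "ry": 0, "rz": 0, "dx": 0, "dy": 1, "dz": -0.3, "fingers": 0},
    {"rx": 0, "ry": 0, "rz": 0, "dx": 0, "dy": 2, "dz": -0.3, "fingers": 0},
    {"rx": 0, "ry": 0, "rz": 0, "dx": 0, "dy": 2.5, "dz": -0.3, "fingers": 0},
    {"rx": 0, "ry": 0, "rz": 0, "dx": 0, "dy": 2.5, "dz": -0.3, "fingers": 0},
  ],
)

```text
time_s: 11.18
position: [566.8, 395.0, 60.5]
tool_rot: [-0.0, 0.542, 0.841, -0.001]
contact_force: [-9.8, -4.8, 9.8]
finger_gap: 11.9
finger_force: 50.0
```

Request:
arm_command(
  motion=[
    {"rx": 0, "ry": 0, "rz": 0, "dx": 0, "dy": 1, "dz": -0.5, "fingers": 0},
    {"rx": 0, "ry": 0, "rz": 0, "dx": 0, "dy": 2, "dz": -0.5, "fingers": 0},
    {"rx": 0, "ry": 0, "rz": 0, "dx": 0, "dy": 2, "dz": -0.5, "fingers": 0},
  ],
)

```text
time_s: 11.55
position: [566.8, 395.0, 60.5]
tool_rot: [-0.001, 0.541, 0.841, -0.003]
contact_force: [-19.4, -11.5, 13.4]
finger_gap: 11.5
finger_force: 50.0
```

Run:
```python
from h import *
s=readout.sense(); print(s["time_s"],np.round(s["position"],1),np.round(s["contact_force"],1),np.round(s["torque"],2))
p=np.array(s["position"]); print("case xy",yaw(np.radians(YW)).T@(p[:2]-H))
```

```text
11.55 [566.8 395.   60.5] [-19.4 -11.5  13.4] [-2.23  4.27  0.  ]
case xy [8.38660173 0.27878847]
```

Request:
arm_command(
  motion=[
    {"rx": 0, "ry": 0, "rz": 0, "dx": 0, "dy": 0, "dz": -0.5, "fingers": 40},
    {"rx": 0, "ry": 0, "rz": 0, "dx": 0, "dy": 0, "dz": -0.5, "fingers": 40},
    {"rx": 0, "ry": 0, "rz": 0, "dx": 0, "dy": 0, "dz": -0.5, "fingers": 40},
    {"rx": 0, "ry": 0, "rz": 0, "dx": 0, "dy": 0, "dz": -20, "fingers": 40},
    {"rx": 0, "ry": 0, "rz": 0, "dx": 0, "dy": 0, "dz": -60, "fingers": 40},
    {"rx": 0, "ry": 0, "rz": 0, "dx": 0, "dy": -40, "dz": -70, "fingers": 0},
    {"rx": 0, "ry": 0, "rz": 0, "dx": 0, "dy": -68, "dz": -70, "fingers": 0},
    {"rx": 0, "ry": 0, "rz": 0, "dx": 0, "dy": -70, "dz": -70, "fingers": 0},
    {"rx": 0, "ry": 0, "rz": 0, "dx": 0, "dy": -70, "dz": -70, "fingers": 0},
  ],
)

```text
time_s: 12.68
position: [506.8, 367.6, 131.9]
tool_rot: [0.001, 0.542, 0.84, 0.0]
contact_force: [-0.3, 0.6, -0.7]
finger_gap: 3.3
finger_force: 0.0
```

Run:
```python
from h import *
s=readout.sense(); print(s["time_s"],np.round(s["position"],1),np.round(s["contact_force"],1),np.round(s["finger_gap"],2))
p=np.array(s["position"]); print("case xy",yaw(np.radians(YW)).T@(p[:2]-H))
n="side"; a,d=snapshot(n); cv2.imwrite("pics/side3.png",a); cx,cy=proj(n,[*H,68])[0];x0,y0=int(cx)-37,int(cy)-35
im=cv2.resize(a[y0:y0+60,x0:x0+75],None,fx=10,fy=10,interpolation=2)
cv2.imwrite("pics/v6.png",im)
# target over the pin: home bar at x 9.5 was TCP x 8.4 => pin at -59.6
q=H+yaw(np.radians(YW))@[-59.6,0.3]; delta(target(*q,100,YW)); delta(target(*q,75,YW))
```

```text
12.675 [506.8 367.6 131.9] [-0.3  0.6 -0.7] 3.34
case xy [-5.76171344e+01 -4.30902780e-02]
d [ 0.4 -2.1 31.5] r [0.001 0.001 0.001]
d [ 0.4 -2.1 56.5] r [0.001 0.001 0.001]
```

View pics/v6.png

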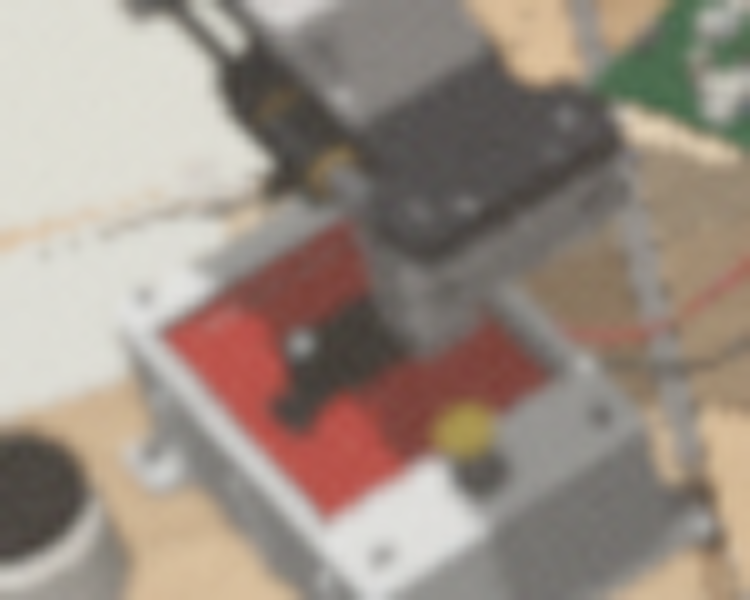

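Request:
arm_command(
  motion=[
    {"rx": 0, "ry": 0, "rz": 0, "dx": 0.4, "dy": -2, "dz": 20, "fingers": 0},
    {"rx": 0, "ry": 0, "rz": 0, "dx": 0.4, "dy": -2, "dz": 36, "fingers": 0},
    {"rx": 0, "ry": 0, "rz": 0, "dx": 0.4, "dy": -2, "dz": 42, "fingers": 0},
    {"rx": 0, "ry": 0, "rz": 0, "dx": 0.4, "dy": -2, "dz": 47, "fingers": 0},
    {"rx": 0, "ry": 0, "rz": 0, "dx": 0.4, "dy": -2, "dz": 51, "fingers": 0},
    {"rx": 0, "ry": 0, "rz": 0, "dx": 0.4, "dy": -2, "dz": 54, "fingers": 0},
    {"rx": 0, "ry": 0, "rz": 0, "dx": 0.4, "dy": -2, "dz": 56, "fingers": 0},
    {"rx": 0, "ry": 0, "rz": 0, "dx": 0.4, "dy": -2, "dz": 57, "fingers": 0},
    {"rx": 0, "ry": 0, "rz": 0, "dx": 0.4, "dy": -2, "dz": 57, "fingers": 0},
  ],
)

```text
time_s: 13.85
position: [504.2, 367.0, 75.9]
tool_rot: [0.001, 0.542, 0.841, 0.0]
contact_force: [-10.2, -9.8, 33.4]
finger_gap: 0.3
finger_force: 16.8
```

Request:
arm_command(
  motion=[
    {"rx": 0, "ry": 0, "rz": 0, "dx": 0, "dy": 0, "dz": -4, "fingers": 0},
    {"rx": 0, "ry": 0, "rz": 0, "dx": 0, "dy": 0, "dz": -40, "fingers": 0},
    {"rx": 0, "ry": 0, "rz": 0, "dx": -50, "dy": 0, "dz": -90, "fingers": 0},
    {"rx": 0, "ry": 0, "rz": 0, "dx": -110, "dy": 0, "dz": -120, "fingers": 0},
    {"rx": 0, "ry": 0, "rz": 0, "dx": -170, "dy": 0, "dz": -120, "fingers": 0},
    {"rx": 0, "ry": 0, "rz": 0, "dx": -200, "dy": 0, "dz": -120, "fingers": 0},
    {"rx": 0, "ry": 0, "rz": 0, "dx": -200, "dy": 0, "dz": -120, "fingers": 0},
    {"rx": 0, "ry": 0, "rz": 0, "dx": -200, "dy": 0, "dz": -120, "fingers": 0},
  ],
)

```text
time_s: 14.85
position: [586.5, 185.6, 194.1]
tool_rot: [0.0, 0.542, 0.841, 0.0]
contact_force: [0.2, 0.8, 0.0]
finger_gap: 0.3
finger_force: 0.0
```

Run:
```python
from h import *
s=readout.sense(); print(s["time_s"],np.round(s["position"],1),np.round(s["contact_force"],1))
ims=[]
for n in("top","side"):
    a,d=snapshot(n); cx,cy=proj(n,[*H,68])[0];x0,y0=int(cx)-32,int(cy)-32
    ims.append(cv2.resize(a[y0:y0+64,x0:x0+64],None,fx=6,fy=6,interpolation=2))
cv2.imwrite("pics/v7.png",np.hstack(ims))
```

```text
14.85 [586.5 185.6 194.1] [0.2 0.8 0. ]
```

View pics/v7.png

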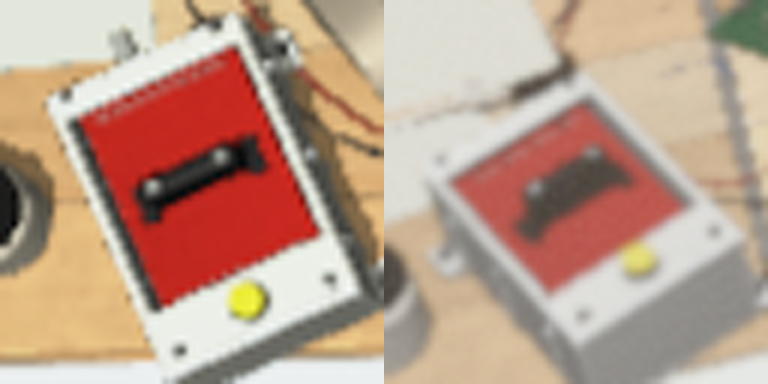

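The cover lies flat between both lips, with its bar parallel to the lips, and the plunger head (top view about (247,300)) sits low on the deep lip. The tool is clear of everything, so I am handing in.

```bash
python3 -c "
from h import *
print(hand_in())"
```

```text
the job is handed in; nothing more can be done
None
```

The job is handed in at about 15 s: the cover lies flat in the case and was pushed against the far wall under the shallow lip, the plunger is pressed to about its full travel, and no contact was made with the jar, cutters or hex keys (their positions were not re-measured, and the hand-in returned no verdict).

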